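# Line up the slip jars on the vibrating table and hold its run lever level

### The job

Stand the two loose white squat jars upright on the steel shelf of the vibrating table, side by side with the jar already there: one straight row of three along the middle of the shelf, with less than a third of a jar's width between neighbours. Then let go of the jars, press down the pad of the hold-to-run lever beside it until the lever is level (half its travel), and finish while still holding it pressed there. Leave everything else on the bench where it stands.

Things in the scene. Friction and masses are not known exactly. Their poses are not given: they have to be found in the camera images.
- vibrator: Vibrating table, fixed to the bench: a grey base carrying a low steel shelf 272 mm long (its own y) and 100 mm deep (its own x), a small dark motor along its far (+x) edge, lower than the shelf. Origin on the bench under the middle of the shelf, z up. The shelf's floor is 40 mm above the bench, 256 mm by 84 mm between rims; the rims stand 9 mm above the floor.
- jar_a_mid (a point): The jar that already stands on the shelf's middle line, anywhere up to 75 mm from the shelf's middle: white squat screw-top jar with a grey cap, 56 mm in diameter, 75 mm tall, 0.14 to 0.28 kg; this point is its centre, 37.5 mm above its foot, z up. It may be left where it is.
- jar_b_mid (a point): First loose jar, standing on the bench in front of the machines: white squat screw-top jar with a grey cap, 56 mm in diameter, 75 mm tall, 0.14 to 0.28 kg; this point is its centre, 37.5 mm above its foot, z up. 
- jar_c_mid (a point): Second loose jar, same as the first: white squat screw-top jar with a grey cap, 56 mm in diameter, 75 mm tall, 0.14 to 0.28 kg; this point is its centre, 37.5 mm above its foot, z up. 
- control: Control box fixed to the bench left or right of the vibrating table: steel base 180 x 85 mm, grey block at its rear, and a lever with a black rubber pad pointing to the robot (its own -x). Origin on the bench under the lever's hinge, z up. Cheeks by the hinge reach 102 mm height; from them two short tongues point forward at 85 mm height, to x = -49 mm: a level lever lies flush between them.
- lever_hinge (a point): Lever's hinge axis (along the control's y), 85 mm above the bench.
- lever_pad (a point): Centre of the top face of the lever's pad (52 mm by 52 mm, 12 mm thick), 100 mm from the hinge along the lever and 8 mm above the lever's centre line. When the lever is level it lies 93 mm above the bench and 100 mm in front of the hinge; at rest it is 122 mm above the bench.
- lever (a joint): Lever angle: 0 at rest (pad raised 0.30 rad above level), 0.30 level, 0.60 at the bottom stop. A spring returns it to 0: pushing down at the pad takes about 4 N to start, 6.5 N at level, 9 N at the stop.
- mug: Bystander: terracotta mug, 72 mm in diameter, 85 mm tall, handle on its own +y side; origin at the centre of its foot. Among the loose jars.
- bottle: Bystander: white slim bottle with a neck, 44 mm in diameter, 115 mm tall; origin at the centre of its foot. Among the loose jars.
- bowl: Bystander: small white bowl, 110 mm wide, 50 mm tall, on the right.
- sponge: Bystander: yellow sponge block 75 x 55 x 30 mm on the left.
- brush: Bystander: brush lying on the right.
- pot: Bystander: small terracotta pot, 80 mm wide, 75 mm tall, far left.
Not all that is in view belongs to the job. What is shaped like the part that bears jar_b_mid but pink or yellow is not meant.

How it is judged:
On the way, in this order (a step that is already met when the one before it is completed fails the run):
1. the three jars stand upright in one straight, close row on the shelf, let go of (x of jar_a_mid in the frame of vibrator between -0.01 and 0.01 m and z of jar_a_mid in the frame of vibrator between 0.072 and 0.0825 m and y of jar_a_mid in the frame of vibrator between -0.112 and 0.112 m and angle between each of jar_a_mid, jar_b_mid, jar_c_mid's own z axis and vertical below 0.12 rad and x of jar_b_mid in the frame of vibrator between -0.01 and 0.01 m and z of jar_b_mid in the frame of vibrator between 0.072 and 0.0825 m and y of jar_b_mid in the frame of vibrator between -0.112 and 0.112 m and x of jar_c_mid in the frame of vibrator between -0.01 and 0.01 m and z of jar_c_mid in the frame of vibrator between 0.072 and 0.0825 m and y of jar_c_mid in the frame of vibrator between -0.112 and 0.112 m and ((horizontal distance between jar_a_mid and jar_b_mid below 0.08 m and horizontal distance between jar_a_mid and jar_c_mid below 0.08 m) or (horizontal distance between jar_b_mid and jar_a_mid below 0.08 m and horizontal distance between jar_b_mid and jar_c_mid below 0.08 m) or (horizontal distance between jar_c_mid and jar_a_mid below 0.08 m and horizontal distance between jar_c_mid and jar_b_mid below 0.08 m)) and contact force between each of jar_a, jar_b, jar_c and the fingers below 0.1 N and contact force between each of jar_a, jar_b, jar_c and the arm below 0.1 N and linear speed of each of jar_a, jar_b, jar_c below 0.02 m/s), for 0.2 s.
2. the robot holds the lever level (value of joint lever between 0.22 and 0.38 rad and (contact force between lever and the fingers above 2 N or contact force between lever and the arm above 2 N)), for 0.3 s.
At the end, for the whole second after the job is handed in: Jars upright (0.12 rad), untouched, at rest on the shelf floor, within 10 mm of its middle line and 112 mm of its middle, neighbours' centres under 80 mm apart; lever held by the robot (over 2 N) at 0.22 to 0.38 rad, steady, for the last second (all of step 1 and all of step 2 and velocity of joint lever between -0.25 and 0.25 rad/s); the arm keeps its last pose, push and grip.
It fails at once if a bystander (mug, bottle, bowl, sponge, brush, pot) is moved more than 30 mm (distance of any of mug, bottle, bowl, sponge, brush, pot from where it was at the start of the episode above 0.03 m).
It also fails if it takes over 66 s, if anything falls off the work surface, if the arm or the gripper's body presses on something with over 40 N, if the wrist force passes 120 N, or if a joint passes its speed limit or range.

### The arm

A 6-joint arm with a two-finger parallel gripper is mounted at the origin on the work surface. World frame = base frame: x ahead of the robot, y to its left, z up, the work surface at z = 0. Lengths are in m, angles in rad, forces in N, time in s.
With the tool pointing down it reaches from about 0.25 to 0.775 m from the base axis. Payload 4 kg.
Tool frame: the origin (TCP) lies at the centre of the arm's flange, where the gripper is bolted on; the fingertips stand 199 mm ahead of it and the grasp point (between the pads) lies 180 mm ahead of it; z points along the fingers, y is the line along which they close (so a half turn about z gives the same grasp; the last joint's range is limited). The gripper opens to 94 mm and grips with 3 to 60 N. Pads are 16 mm wide; open, the fingers measure 119 mm over their backs; the gripper's body (75 mm by 177 mm) begins 78 mm behind the grasp point.
Start: joints at [1.013, 0.087, 1.371, -0, 1.684, -0.103], TCP at [0.242, 0.494, 0.405] pointing down, gripper open.
Joint ranges: [-3.1, 3.1], [-0.76, 2.03], [0.27, 2.55], [-1.08, 4.22], [0.17, 2.65], [-2.57, 2.57]. Speed limits (rad/s): [2.79, 2.79, 3.14, 3.14, 3.14, 3.14].

### API

Orientations are given as [roll, pitch, yaw] about the fixed x, y, z axes, in that order (R = Rz(yaw) Ry(pitch) Rx(roll)).
In Python, from bench import robot, eyes, models gives the robot as it stands.
- The arm moves only by the tool step_arm, never from a script. Its argument "commands" is a list that holds one entry, the list of rows, each a list of 7 numbers: the shift along the tool's x, y, z in mm, then the turn, a rotation vector about the tool's x, y, z in rad, then the finger opening in mm, from 0 to 94. In form: [[[tx, ty, tz, wx, wy, wz, gripper], ...]]. A call has 1 to 20 rows; each row shifts and turns the commanded pose from where the row before left it, along the tool's axes as they then stand; what a row does not reach is not made up. A row lasts 1/8 s, in which the tool goes at most 62.5 mm and 10.7 degrees, less where a joint would pass 70% of its speed; a pose out of reach is approached as far as the arm can. A call is refused whole if a number of a shift passes 62.5 or a number of a turn 0.188, either way. A call with a gripper value outside its range is refused whole. The fingers move at their own pace and stop on an object; the grip force is fixed at half the most. Time passes only in rows, so rows that do not move let the fingers close. It gives the time, the measured TCP pose, the force, the opening and the grip force at its end, in the units of the state.
- robot.get_obs(): the state, without advancing time (a new reading comes with each control period).
- eyes.snapshot(name): name is "scene" or "side" or "wrist"; returns a dict with "color" (420x560x3 uint8, red, green, blue), "camera_matrix" (3x3 intrinsics, pixels), "D" ([k1, k2, p1, p2, k3] as OpenCV has them; the pictures are not rectified), "eye" and "rotation" of the camera in the world; the wrist camera has in their place "tool_from_camera" (4x4, takes a point from camera to tool coordinates, whose origin is the TCP and whose axes are the flange's). Camera axes: x right, y up, looking along -z (the intrinsics and any distortion apply to the point x, -y, -z); pixel columns grow to the right and rows downward; lengths in m; the calibration is good to about 2 mm. A picture is of the moment at which its call begins: read the wrist's pose just before it. There is no depth.
- robot.close_job(): hands the job in; it is judged then, once.
Trained networks look in a picture, given as the dict that the camera call returned (one of the last four; its "shot" number tells which), for a name from the list of things; names that differ only in an ending like _2 or _b are one class to them, and where a whole thing is asked for, a point or a joint stands for the part that bears it (a point fixed in the world has none). Each returns a list of dicts, best first, with "confidence" (0 to 1); they miss things now and then, are a little off and sometimes report something else, mostly with a low value. They report only what shows in the picture. A call takes as long as a camera call. They do not tell look-alikes from the thing itself.
- models.masks_of(picture, query): "mask" (420x560 bool, what is visible of it) and "xy" ([column, row] in pixels, amid what is visible of it).
- models.tip_of(picture, query): "xy" ([column, row] in pixels: a listed point, or the origin of a listed thing).
The state is a dict: "time": time; "joint_positions": joint angles; "qvel": joint speeds; "joint_torque": joint torques, N m; "tool_pos": TCP position; "ee_rot": TCP orientation; "wrist_force": force on the tool from outside, world axes, zero at the start; "wrist_torque": the same for the moment, N m; "width": finger opening in m; "finger_force": force on a finger pad.
Only numpy, scipy, OpenCV 4.12 (cv2) and the standard library are available. Lean on these libraries where they do the work, as an engineer would, in place of code of your own. Each camera call takes 0.05 s, during which the arm holds its last target. There are 200 camera calls.

## Working session

There is one attempt and no reset: what is moved stays moved. The work goes in short steps, Python scripts to look and compute and a tool call to move; the robot and the scene stay as the last step left them, time stands still between calls to the robot, and variables do not carry over. Pictures are saved under pics/ and viewed, at most 10 in all, crops included, and the job is handed in when it is done.

Besides the shell and the picture viewer there is one more tool, called after "Request:" as name(argument=value, ...), one argument or row to a line, values as JSON. step_arm: Moves the arm, as the interface text tells. Its arguments: {"type":"object","properties":{"commands":{"type":"array"}},"required":["commands"]}

```bash
mkdir -p pics; ls; python3 - <<'E'
from bench import robot, eyes, models
import cv2,numpy as np
o=robot.get_obs(); print({k:np.round(v,3).tolist() for k,v in o.items()})
for n in ["scene","side"]:
    p=eyes.snapshot(n); cv2.imwrite(f"pics/{n}0.png",p["color"][:,:,::-1])
    print(n,np.round(p["eye"],3).tolist(),np.round(p["rotation"],3).tolist(),p["camera_matrix"].tolist(),p["D"])
    for q in ["jar_a_mid","vibrator","control","lever_hinge","lever_pad","mug","bottle","bowl"]:
        print(q,[(np.round(d["xy"]).tolist(),round(d["confidence"],2)) for d in models.tip_of(p,q)][:6])
E
```

```text
pics
{'time': 0.0, 'joint_positions': [1.013, 0.088, 1.372, -0.0, 1.684, -0.103], 'qvel': [0.003, 0.0, 0.0, -0.001, -0.003, 0.001], 'joint_torque': [0.0, -34.017, -30.243, 0.072, 0.033, -0.0], 'tool_pos': [0.242, 0.494, 0.404], 'ee_rot': [-3.139, -0.0, 2.687], 'wrist_force': [-0.018, 0.007, -0.336], 'wrist_torque': [-0.023, 0.02, -0.03], 'finger_force': 0.0, 'width': 0.094}
scene [1.547, 0.465, 0.852] [0.989, -0.023, 2.01] [[535.0679985895798, 0.0, 283.47946304098457], [0.0, 535.0679985895798, 211.0688132168602], [0.0, 0.0, 1.0]] [-0.05462335  0.          0.          0.          0.        ]
jar_a_mid [([304.0, 255.0], 0.75)]
vibrator [([311.0, 285.0], 0.6)]
control [([210.0, 249.0], 0.97), ([305.0, 256.0], 0.23), ([323.0, 224.0], 0.19)]
lever_hinge [([205.0, 224.0], 0.9)]
lever_pad []
mug [([388.0, 251.0], 0.91), ([221.0, 192.0], 0.61)]
bottle [([218.0, 206.0], 0.62)]
bowl [([123.0, 230.0], 0.87)]
side [0.173, -0.712, 0.755] [0.87, 0.005, -0.432] [[402.4852063058059, 0.0, 273.0148297703159], [0.0, 402.4852063058059, 211.80017222716523], [0.0, 0.0, 1.0]] [0.00188078 0.         0.         0.         0.        ]
jar_a_mid [([300.0, 182.0], 0.92), ([257.0, 254.0], 0.25)]
vibrator [([290.0, 198.0], 0.56)]
control [([346.0, 266.0], 0.72)]
lever_hinge [([349.0, 242.0], 0.58)]
lever_pad [([310.0, 244.0], 0.59)]
mug [([218.0, 189.0], 0.62), ([347.0, 245.0], 0.25)]
bottle [([347.0, 265.0], 0.62), ([293.0, 326.0], 0.6)]
bowl []
```

View pics/scene0.png

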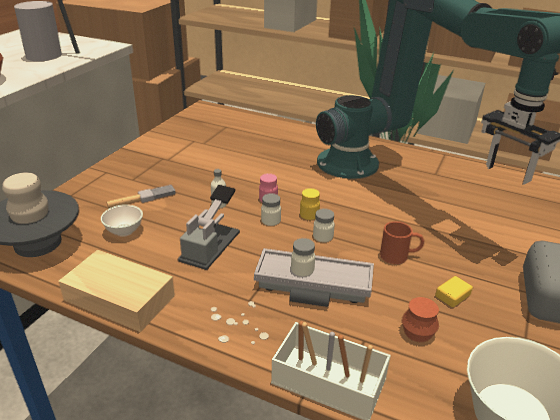

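View pics/side0.png

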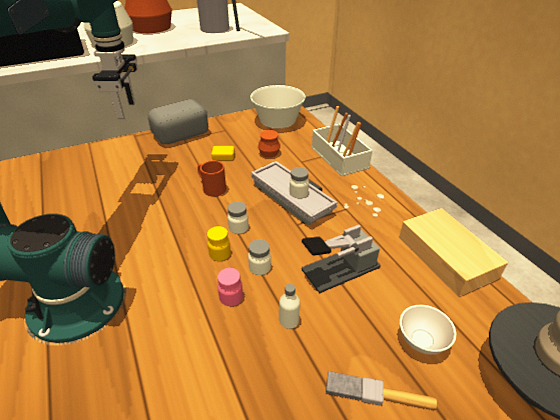

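Scene picture: white loose jars at (271,209) and (323,226). The pink (268,188) and yellow (311,204) ones are look-alikes. Jar a is on the shelf at (304,258), the lever pad at (224,194) and the mug at (397,243). The side picture agrees: white jars at (238,217) and (259,257), yellow at (218,243), pink at (230,287), bottle at (289,308).

```bash
cat > h.py <<'E'
from bench import robot, eyes, models
import cv2,numpy as np
from scipy.spatial.transform import Rotation as R
from scipy.optimize import least_squares
def campose(p,obs=None):
    if "eye" in p:
        r=np.array(p["rotation"]); return np.array(p["eye"]),(R.from_euler('xyz',r).as_matrix() if r.size==3 else r)
    T=np.array(p["tool_from_camera"]); Rt=R.from_euler('xyz',obs["ee_rot"]).as_matrix()
    return np.array(obs["tool_pos"])+Rt@T[:3,3], Rt@T[:3,:3]
def ray(p,xy,obs=None):
    e,Rm=campose(p,obs)
    u=cv2.undistortPoints(np.array([[xy]],float),p["camera_matrix"],np.array(p["D"]))[0,0]
    return e,Rm@np.array([u[0],-u[1],-1.])
def onz(p,xy,z,obs=None):
    e,d=ray(p,xy,obs); return e+d*(z-e[2])/d[2]
def proj(p,X,obs=None):
    e,Rm=campose(p,obs); c=(np.atleast_2d(X)-e)@Rm; c=c*[1,-1,-1]
    return cv2.projectPoints(c.reshape(-1,1,3),np.zeros(3),np.zeros(3),p["camera_matrix"],np.array(p["D"]))[0][:,0]
E
python3 - <<'E'
from h import *
P={n:eyes.snapshot(n) for n in ["scene","side"]}
np.set_printoptions(precision=3,suppress=True)
for n,p in P.items():
    print(n,"jar masks",[(np.round(d["xy"]).tolist(),round(d["confidence"],2),onz(p,d["xy"],.0375)[:2].round(3).tolist()) for d in models.masks_of(p,"jar_b_mid")])
    for q in ["mug","bottle"]:
        print(q,[(np.round(d["xy"]).tolist(),round(d["confidence"],2),onz(p,d["xy"],.045)[:2].round(3).tolist()) for d in models.masks_of(p,q)][:2])
    print('hinge',[onz(p,d["xy"],.085) for d in models.tip_of(p,"lever_hinge")][:1],'pad',[onz(p,d["xy"],.122) for d in models.tip_of(p,"lever_pad")][:1],[onz(p,d["xy"],0) for d in models.tip_of(p,"control")][:1])
    print('jar a',[onz(p,d["xy"],.0775) for d in models.tip_of(p,"jar_a_mid")][:1])
    v=[d for d in models.masks_of(p,"vibrator")][0]; print(v["confidence"],v["mask"].sum())
    # rim corners by eye
c1=[(262,252),(373,261),(370,297),(256,287)]
c2=[(273,166),(335,206),(318,219),(251,178)]
for p,c in((P["scene"],c1),(P["side"],c2)):
    X=np.array([onz(p,k,.049) for k in c]);print(X[:,:2].tolist(),X.mean(0))
E
```

```text
scene jar masks [([309.0, 203.0], 0.97, [0.347, 0.004]), ([271.0, 209.0], 0.75, [0.424, -0.079]), ([268.0, 187.0], 0.54, [0.323, -0.139])]
mug [([395.0, 240.0], 0.84, [0.419, 0.271])]
bottle [([220.0, 183.0], 0.66, [0.376, -0.271])]
hinge [array([ 0.625, -0.171,  0.085])] pad [array([ 0.514, -0.184,  0.122])] [array([ 0.614, -0.174,  0.   ])]
jar a [array([0.618, 0.109, 0.078])]
0.95 4343
side jar masks [([258.0, 255.0], 0.96, [0.424, -0.072]), ([218.0, 242.0], 0.75, [0.348, 0.011]), ([231.0, 287.0], 0.74, [0.329, -0.137]), ([325.0, 243.0], 0.63, [0.593, -0.105])]
mug [([214.0, 178.0], 0.81, [0.426, 0.275])]
bottle [([295.0, 308.0], 0.87, [0.431, -0.255])]
hinge [array([ 0.626, -0.169,  0.085])] pad [array([ 0.521, -0.162,  0.122])] [array([ 0.627, -0.163,  0.   ])]
jar a [array([0.633, 0.098, 0.078])]
0.89 2250
[[0.6233829234771374, -0.005947194287747926], [0.5341430779661238, 0.24858050069802617], [0.6600581375474899, 0.2807948952535201], [0.7434701123269266, 0.040330373976477096]] [0.64  0.141 0.049]
[[0.6130373649823996, 0.2504799142082347], [0.6850552733831006, -0.002063011479956356], [0.6155456458169325, -0.029669247795777065], [0.5257506640449487, 0.21983488267633888]] [0.61  0.11  0.049]
```

Request:
step_arm(
  commands=[
    [[-49, -33, 0, 0, 0, 0, 94], [-49, -33, 0, 0, 0, 0, 94], [-49, -33, 0, 0, 0, 0, 94], [-49, -33, 0, 0, 0, 0, 94], [-49, -33, 0, 0, 0, 0, 94], [-49, -33, 0, 0, 0, 0, 94], [-49, -33, 0, 0, 0, 0, 94], [-49, -33, 0, 0, 0, 0, 94], [0, 0, 0, 0, 0, 0.164, 75], [0, 0, 0, 0, 0, 0.164, 75], [0, 0, 0, 0, 0, 0.164, 75], [0, 0, 0, 0, 0, 0.164, 75], [0, 0, 0, 0, 0, 0.164, 75], [0, 0, 0, 0, 0, 0, 75]],
  ],
)

```text
time: 3.55
tool_pos: [0.4778, 0.0847, 0.4047]
ee_rot: [3.141, -0.0, 1.869]
wrist_force: [0.0, 0.4, -0.1]
width: 0.0752
finger_force: 0.0
```

```bash
python3 - <<'E'
from h import *
np.set_printoptions(precision=3,suppress=True)
o=robot.get_obs(); p=eyes.snapshot("wrist"); cv2.imwrite("pics/w1.png",p["color"][:,:,::-1])
print(o["time"],o["tool_pos"],o["ee_rot"]);print(p["tool_from_camera"],p["camera_matrix"],p["D"])
for q,z in [("jar_a_mid",.0375),("vibrator",0),("control",0),("lever_hinge",.085),("lever_pad",.122),("mug",0),("bottle",0)]:
    print(q,[(np.round(d["xy"]).tolist(),round(d["confidence"],2),onz(p,d["xy"],z,o)[:2].round(3).tolist()) for d in models.tip_of(p,q)][:6])
E
```

```text
3.55 [0.478 0.085 0.405] [ 3.141 -0.     1.869]
[[ 0.001  0.967  0.254  0.073]
 [ 1.    -0.001 -0.     0.   ]
 [ 0.     0.254 -0.967  0.02 ]
 [ 0.     0.     0.     1.   ]] [[363.586   0.    285.398]
 [  0.    363.586 214.042]
 [  0.      0.      1.   ]] [0.013 0.    0.    0.    0.   ]
jar_a_mid [([452.0, 234.0], 0.92, [0.649, 0.097])]
vibrator [([428.0, 189.0], 0.58, [0.623, 0.13])]
control [([338.0, 406.0], 0.74, [0.624, -0.162])]
lever_hinge [([337.0, 408.0], 0.73, [0.587, -0.095])]
lever_pad []
mug [([191.0, 326.0], 0.49, [0.419, -0.106])]
bottle []
```

View pics/w1.png

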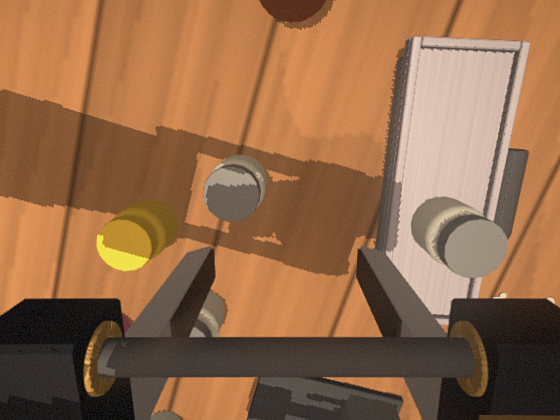

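The wrist view shows jar c's cap at (232,194), with yellow to its left at (125,245). Jar a's cap is at (473,247), and the shelf's far corners are at (411,38) and (528,42). Jar b is hidden behind the finger at (207,315).

```bash
python3 - <<'E'
from h import *
np.set_printoptions(precision=4,suppress=True)
o=robot.get_obs(); p=eyes.snapshot("wrist")
f=lambda xy,z:onz(p,xy,z,o)[:2]
print("jar c",f((232,194),.075),"yellow",f((125,247),.075),"jar a",f((473,247),.115))
A,B,C,D=f((409,38),.049),f((528,42),.049),f((383,248),.049),f((478,318),.049)
print(A,B,C,D,"width",np.linalg.norm(B-A))
y=(A-C)/np.linalg.norm(A-C); print("yaw from left",np.arctan2(-y[0],y[1]))
x=(B-A); print("yaw from end",np.arctan2(x[1],x[0]))
y=(B-D); print("yaw from right",np.arctan2(-y[0],y[1]))
# edges: rows of left/right rim
g=cv2.cvtColor(p["color"],cv2.COLOR_RGB2HSV)
for r in (60,100,140,180): print(r,[(c,g[r,c].tolist()) for c in range(384,420,3)])
# jar b from mask in scene/side, jar c
for n in("scene","side"):
    q=eyes.snapshot(n)
    for d in models.masks_of(q,"jar_b_mid"): print(n,d["xy"],d["confidence"],onz(q,d["xy"],.0375)[:2],q["color"][int(d["xy"][1]),int(d["xy"][0])])
E
```

```text
jar c [0.4307 0.0808] yellow [0.3514 0.0056] jar a [0.6252 0.1048]
[0.5369 0.2478] [0.6336 0.2737] [0.5835 0.0658] [0.7035 0.0232] width 0.1001370984185366
yaw from left 0.2506059600034877
yaw from end 0.2613207957595368
yaw from right 0.27210996675896265
60 [(384, [13, 148, 201]), (387, [13, 153, 201]), (390, [13, 156, 195]), (393, [13, 153, 195]), (396, [13, 154, 192]), (399, [9, 59, 73]), (402, [14, 69, 85]), (405, [14, 68, 90]), (408, [12, 50, 102]), (411, [10, 51, 216]), (414, [12, 43, 224]), (417, [11, 53, 207])]
100 [(384, [13, 149, 192]), (387, [13, 152, 195]), (390, [13, 147, 206]), (393, [14, 73, 87]), (396, [11, 59, 95]), (399, [9, 71, 93]), (402, [6, 53, 121]), (405, [14, 51, 185]), (408, [11, 42, 227]), (411, [11, 48, 222]), (414, [11, 45, 225]), (417, [12, 44, 222])]
140 [(384, [13, 145, 202]), (387, [12, 134, 122]), (390, [13, 63, 85]), (393, [12, 62, 103]), (396, [8, 62, 124]), (399, [12, 51, 130]), (402, [11, 45, 225]), (405, [13, 51, 222]), (408, [13, 46, 221]), (411, [13, 46, 225]), (414, [11, 47, 222]), (417, [14, 45, 222])]
180 [(384, [14, 65, 78]), (387, [15, 61, 92]), (390, [11, 60, 93]), (393, [10, 56, 101]), (396, [11, 48, 222]), (399, [10, 50, 187]), (402, [12, 52, 190]), (405, [11, 49, 223]), (408, [12, 43, 224]), (411, [12, 47, 221]), (414, [13, 46, 224]), (417, [14, 46, 224])]
scene [270.8, 209.9] 0.97 [ 0.4296 -0.0776] [163 153 131]
scene [269.8, 187.2] 0.66 [ 0.3209 -0.1347] [152  84  91]
scene [307.5, 200.5] 0.65 [ 0.3377 -0.006 ] [143 114  44]
side [236.4, 285.5] 0.94 [ 0.3413 -0.1398] [163  63  71]
side [257.7, 254.2] 0.7 [ 0.4236 -0.0702] [85 79 65]
side [219.6, 246.0] 0.62 [ 0.3481 -0.0035] [195 142   0]
```

Request:
step_arm(
  commands=[
    [[5, -23, 37, 0, 0, 0, 80], [5, -23, 38, 0, 0, 0, 80], [0, 0, 0, 0, 0, 0, 80]],
  ],
)

```text
time: 4.58
tool_pos: [0.4284, 0.0808, 0.3254]
ee_rot: [-3.132, -0.002, 1.867]
wrist_force: [-0.7, 0.6, 0.2]
width: 0.0802
finger_force: 0.0
```

```bash
python3 - <<'E'
from h import *
np.set_printoptions(precision=4,suppress=True)
o=robot.get_obs(); p=eyes.snapshot("wrist")
print(o["tool_pos"])
s=p["color"][:,:,::-1]
print([(d["xy"],d["confidence"]) for d in models.masks_of(p,"jar_b_mid")])
x,y=proj(p,[0.4307,.0808,.075],o)[0]; print(x,y)
im=s.copy(); cv2.drawMarker(im,(int(x),int(y)),(255,0,0),cv2.MARKER_CROSS,16,1)
sc=eyes.snapshot("scene")["color"][:,:,::-1][165:275,200:345]
side=cv2.resize(sc,None,fx=2.7,fy=2.7,interpolation=cv2.INTER_CUBIC)
H=420; b=np.zeros((H,391,3),np.uint8); b[:min(H,side.shape[0])]=side[:H,:391]
cv2.imwrite("pics/w2.png",np.hstack([im[:,0:400],b]))
E
```

```text
[0.4284 0.0808 0.3254]
[([149.0, 267.7], 0.7), ([221.1, 397.2], 0.62)]
292.0357726572392 234.6123434890055
```

View pics/w2.png

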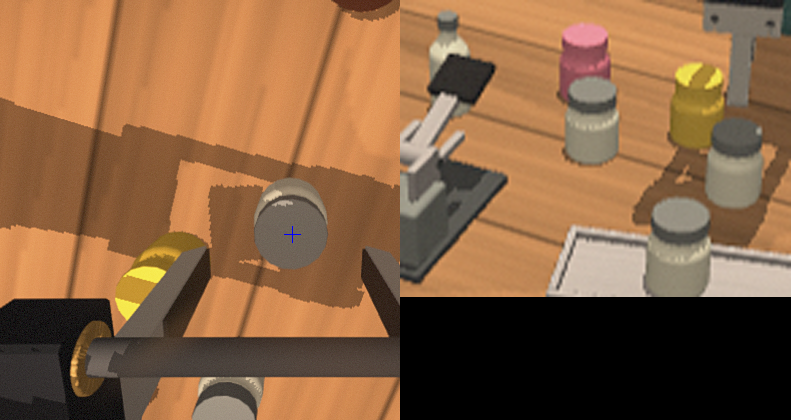

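Both loose white jars (grey caps) are clearly distinct from pink and yellow. Jar c's cap, at (290,232) in the left half, matches the predicted point, so I go down on it.

Request:
step_arm(
  commands=[
    [[0, 2, 50, 0, 0, 0, 80], [0, 0, 50, 0, 0, 0, 80], [0, 0, 0, 0, 0, 0, 80], [0, 0, 0, 0, 0, 0, 40], [0, 0, 0, 0, 0, 0, 40], [0, 0, 0, 0, 0, 0, 40], [0, 0, 0, 0, 0, 0, 40], [0, 0, 0, 0, 0, 0, 40], [0, 0, -50, 0, 0, 0, 40], [0, 0, -50, 0, 0, 0, 40], [0, 0, -40, 0, 0, 0, 40], [0, 0, 0, 0, 0, 0, 40]],
  ],
)

```text
time: 6.22
tool_pos: [0.4335, 0.0816, 0.3738]
ee_rot: [3.132, 0.002, 1.867]
wrist_force: [-0.2, -0.2, -2.3]
width: 0.0551
finger_force: 30.0
```

Request:
step_arm(
  commands=[
    [[8, 49, 0, 0, 0, 0, 40], [8, 49, 0, 0, 0, 0, 40], [8, 49, 0, 0, 0, 0, 40], [8, 48, 0, 0, 0, 0.03, 40], [0, 0, 0, 0, 0, 0, 40], [0, 0, 0, 0, 0, 0, 40]],
  ],
)

```text
time: 6.98
tool_pos: [0.6096, 0.1688, 0.3671]
ee_rot: [-3.137, -0.0, 1.837]
wrist_force: [0.1, -0.4, -2.4]
width: 0.0551
finger_force: 30.0
```

```bash
python3 - <<'E'
from h import *
np.set_printoptions(precision=4,suppress=True)
o=robot.get_obs(); p=eyes.snapshot("wrist")
print(o["tool_pos"],o["ee_rot"],o["wrist_force"])
im=np.ascontiguousarray(p["color"][:,:,::-1])
def V(x,y,z,c=np.array([.621,.1295]),a=.265): return [c[0]+x*np.cos(a)-y*np.sin(a),c[1]+x*np.sin(a)+y*np.cos(a),z]
for sx in(-.05,-.042,.05): 
  l=proj(p,[V(sx,.136,.049),V(sx,-.136,.049)],o).astype(int); cv2.line(im,tuple(map(int,l[0])),tuple(map(int,l[1])),(0,0,255),1)
l=proj(p,[V(-.05,.136,.049),V(.05,.136,.049)],o).astype(int); cv2.line(im,tuple(map(int,l[0])),tuple(map(int,l[1])),(0,0,255),1)
cv2.imwrite("pics/w3.png",im)
E
```

```text
[0.6096 0.1688 0.3671] [-3.137  -0.0003  1.8371] [ 0.1216 -0.4172 -2.3874]
```

View pics/w3.png

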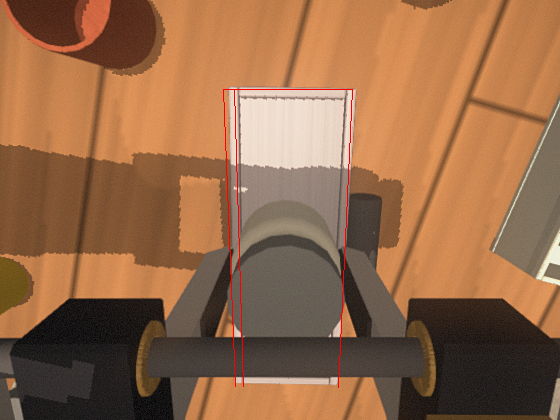

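The shelf outline sits about 2 mm further along +x than my model (left edge at 228 against 224). I correct by 2 mm and lower the jar.

Request:
step_arm(
  commands=[
    [[0, 2, 40, 0, 0, 0, 40], [0, 0, 35, 0, 0, 0, 40], [0, 0, 12, 0, 0, 0, 40], [0, 0, 6, 0, 0, 0, 40], [0, 0, 3, 0, 0, 0, 40], [0, 0, 1, 0, 0, 0, 40], [0, 0, 0, 0, 0, 0, 40]],
  ],
)

```text
time: 7.9
tool_pos: [0.6122, 0.1696, 0.2737]
ee_rot: [3.14, 0.0, 1.837]
wrist_force: [0.3, -0.2, -2.7]
width: 0.0551
finger_force: 30.0
```

Request:
step_arm(
  commands=[
    [[0, 0, 1, 0, 0, 0, 40], [0, 0, 1, 0, 0, 0, 40], [0, 0, 0, 0, 0, 0, 40]],
  ],
)

```text
time: 8.28
tool_pos: [0.612, 0.1695, 0.2719]
ee_rot: [3.14, -0.0, 1.837]
wrist_force: [-1.8, 0.2, 3.7]
width: 0.0552
finger_force: 30.0
```

Request:
step_arm(
  commands=[
    [[0, 0, 0, 0, 0, 0, 62], [0, 0, 0, 0, 0, 0, 80], [0, 0, 0, 0, 0, 0, 80], [0, 0, -30, 0, 0, 0, 80], [0, 0, -50, 0, 0, 0, 80], [0, 0, -25, 0, 0, 0, 80], [-31, -40, 0, 0, 0, 0, 80], [-31, -40, 0, 0, 0, 0, 80], [-31, -40, 0, 0, 0, 0, 80], [-31, -40, 0, 0, 0, 0, 80], [-31, -40, 0, 0, 0, 0, 80], [-31, -42, 0, 0, 0, 0, 80], [0, 0, 0, 0, 0, 0, 80], [0, 0, 0, 0, 0, 0, 80]],
  ],
)

```text
time: 10.02
tool_pos: [0.4275, -0.0734, 0.3759]
ee_rot: [3.14, -0.0, 1.836]
wrist_force: [-0.4, 0.3, -0.5]
width: 0.08
finger_force: 0.0
```

```bash
python3 - <<'E'
from h import *
np.set_printoptions(precision=4,suppress=True)
o=robot.get_obs(); p=eyes.snapshot("wrist")
print(o["tool_pos"],o["ee_rot"],o["wrist_force"])
print([(d["xy"],d["confidence"]) for d in models.masks_of(p,"jar_b_mid")])
cv2.imwrite("pics/w4.png",p["color"][:,:,::-1])
E
```

```text
[ 0.4275 -0.0734  0.3759] [ 3.1404 -0.0002  1.8364] [-0.396   0.2697 -0.5019]
[([214.8, 85.3], 0.84), ([277.8, 209.8], 0.8), ([157.1, 241.0], 0.56)]
```

View pics/w4.png

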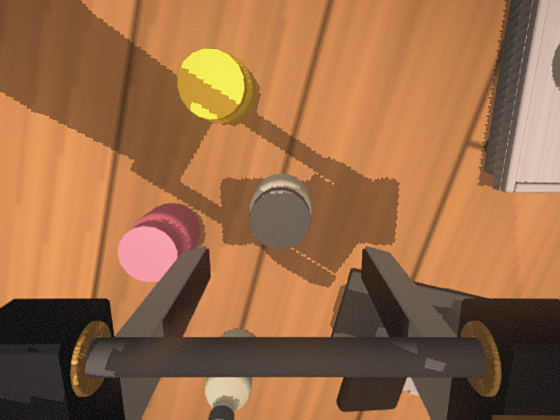

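White grey-capped jar b at (280,220), with pink (150,252) and yellow (212,83) away from the fingers.

```bash
python3 - <<'E'
from h import *
np.set_printoptions(precision=4,suppress=True)
o=robot.get_obs(); p=eyes.snapshot("wrist")
j=onz(p,(280.5,219),.075,o); Rt=R.from_euler('xyz',o["ee_rot"]).as_matrix()
print(j,(j-o["tool_pos"])@Rt*1000)
k=onz(p,(507,191),.049,o);print("near left corner",k)
E
```

```text
[ 0.4256 -0.078   0.075 ] [ -4.456   -3.7684 300.6398]
near left corner [ 0.6069 -0.0098  0.049 ]
```

Request:
step_arm(
  commands=[
    [[-4, -4, 48, 0, 0, 0, 80], [0, 0, 50, 0, 0, 0, 80], [0, 0, 48, 0, 0, 0, 80], [0, 0, 0, 0, 0, 0, 80], [0, 0, 0, 0, 0, 0, 40], [0, 0, 0, 0, 0, 0, 40], [0, 0, 0, 0, 0, 0, 40], [0, 0, 0, 0, 0, 0, 40], [0, 0, 0, 0, 0, 0, 40]],
  ],
)

```text
time: 11.3
tool_pos: [0.4251, -0.0788, 0.2317]
ee_rot: [3.139, 0.002, 1.837]
wrist_force: [-2.2, -0.6, 7.1]
width: 0.0546
finger_force: 30.0
```

Request:
step_arm(
  commands=[
    [[0, 0, -45, 0, 0, 0, 40], [0, 0, -50, 0, 0, 0, 40], [0, 0, -50, 0, 0, 0, 40], [-2, 49, 0, 0, 0, 0, 40], [-2, 49, 0, 0, 0, 0, 40], [-2, 49, 0, 0, 0, 0, 40], [-2, 49, 0, 0, 0, 0, 40], [-2, 50, 0, 0, 0, 0, 40], [0, 0, 0, 0, 0, 0, 40], [0, 0, 0, 0, 0, 0, 40]],
  ],
)

```text
time: 12.55
tool_pos: [0.6643, -0.0235, 0.3736]
ee_rot: [-3.139, -0.001, 1.837]
wrist_force: [-0.7, -0.1, -2.2]
width: 0.055
finger_force: 30.0
```

```bash
python3 - <<'E'
from h import *
np.set_printoptions(precision=4,suppress=True)
o=robot.get_obs(); p=eyes.snapshot("wrist")
print(o["tool_pos"],o["ee_rot"],o["wrist_force"])
im=np.ascontiguousarray(p["color"][:,:,::-1])
def V(x,y,z,c=np.array([.623,.130]),a=.265): return [c[0]+x*np.cos(a)-y*np.sin(a),c[1]+x*np.sin(a)+y*np.cos(a),z]
for A,B in (((-.05,.136),(-.05,-.136)),((.05,.136),(.05,-.136)),((-.05,.136),(.05,.136)),((-.05,-.136),(.05,-.136))):
  l=proj(p,[V(*A,.049),V(*B,.049)],o).astype(int); cv2.line(im,tuple(map(int,l[0])),tuple(map(int,l[1])),(0,0,255),1)
for J in ([.6252,.1048,.115],[.612,.1695,.115]):
  t=np.linspace(0,6.28,40); q=proj(p,np.array(J)+.025*np.c_[np.cos(t),np.sin(t),0*t],o).astype(np.int32); cv2.polylines(im,[q],True,(0,255,0),1)
cv2.imwrite("pics/w5.png",im)
E
```

```text
[ 0.6643 -0.0235  0.3736] [-3.1394 -0.0008  1.8368] [-0.6536 -0.1409 -2.1833]
```

View pics/w5.png

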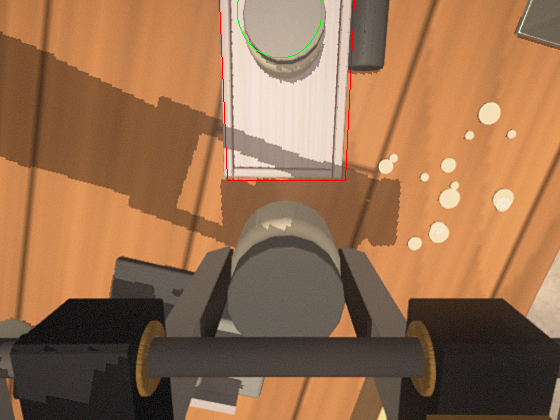

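The overlay agrees with the shelf edges and with jar a's cap at (282,15). I carry on 66 mm along the row and lower.

Request:
step_arm(
  commands=[
    [[33, 0, 0, 0, 0, 0, 40], [33, 1, 0, 0, 0, 0, 40], [0, 0, 0, 0, 0, 0, 40], [0, 0, 40, 0, 0, 0, 40], [0, 0, 35, 0, 0, 0, 40], [0, 0, 14, 0, 0, 0, 40], [0, 0, 6, 0, 0, 0, 40], [0, 0, 2, 0, 0, 0, 40], [0, 0, 0, 0, 0, 0, 40]],
  ],
)

```text
time: 13.72
tool_pos: [0.6485, 0.0404, 0.2793]
ee_rot: [3.139, 0.001, 1.837]
wrist_force: [-0.1, -0.2, -1.6]
width: 0.055
finger_force: 30.0
```

Request:
step_arm(
  commands=[
    [[0, 0, 3, 0, 0, 0, 40], [0, 0, 1, 0, 0, 0, 40], [0, 0, 1, 0, 0, 0, 40], [0, 0, 0, 0, 0, 0, 40]],
  ],
)

```text
time: 14.22
tool_pos: [0.6481, 0.0405, 0.2725]
ee_rot: [-3.141, -0.0, 1.837]
wrist_force: [0.4, 0.7, -1.8]
width: 0.0549
finger_force: 30.0
```

Request:
step_arm(
  commands=[
    [[0, 0, 1, 0, 0, 0, 40], [0, 0, 0, 0, 0, 0, 40]],
  ],
)

```text
time: 14.48
tool_pos: [0.6481, 0.0405, 0.2719]
ee_rot: [3.141, -0.0, 1.837]
wrist_force: [0.1, 0.1, -1.8]
width: 0.0551
finger_force: 30.0
```

Request:
step_arm(
  commands=[
    [[0, 0, 1, 0, 0, 0, 40], [0, 0, 1, 0, 0, 0, 40], [0, 0, 0, 0, 0, 0, 40]],
  ],
)

```text
time: 14.85
tool_pos: [0.648, 0.0405, 0.2718]
ee_rot: [3.14, 0.0, 1.837]
wrist_force: [-4.4, -0.2, 5.5]
width: 0.0551
finger_force: 30.0
```

Request:
step_arm(
  commands=[
    [[0, 0, 0, 0, 0, 0, 62], [0, 0, 0, 0, 0, 0, 80], [0, 0, 0, 0, 0, 0, 80], [0, 0, -30, 0, 0, 0, 80], [0, 0, -50, 0, 0, 0, 80], [0, 0, -50, 0, 0, 0, 80], [-42, -36, 0, 0, 0, 0, 80], [-42, -36, 0, 0, 0, 0, 40], [-42, -36, 0, 0, 0, 0, 0], [-42, -36, 0, 0, 0, 0, 0], [-42, -36, 0, 0, 0, 0, 0], [0, 0, 0, 0, 0, 0, 0], [0, 0, 0, 0, 0, 0, 0]],
  ],
)

```text
time: 16.48
tool_pos: [0.5298, -0.2093, 0.3995]
ee_rot: [3.141, -0.001, 1.836]
wrist_force: [-0.2, 1.5, 0.2]
width: 0.0235
finger_force: 0.0
```

```bash
python3 - <<'E'
from h import *
np.set_printoptions(precision=4,suppress=True)
o=robot.get_obs(); p=eyes.snapshot("wrist")
print(o["tool_pos"],o["ee_rot"],o["wrist_force"])
for q,z in [("lever_hinge",.085),("lever_pad",.122),("control",0)]:
    print(q,[(np.round(d["xy"]).tolist(),round(d["confidence"],2),onz(p,d["xy"],z,o)[:2].round(3).tolist()) for d in models.tip_of(p,q)][:3])
im=np.ascontiguousarray(p["color"][:,:,::-1])
s=eyes.snapshot("scene"); sd=eyes.snapshot("side")
def V(x,y,z,c=np.array([.623,.130]),a=.265): return [c[0]+x*np.cos(a)-y*np.sin(a),c[1]+x*np.sin(a)+y*np.cos(a),z]
crop=[]
for q,(x,y) in ((s,(245,220)),(sd,(240,130))):
  i=np.ascontiguousarray(q["color"][:,:,::-1])
  crop.append(cv2.resize(i[y:y+105,x:x+140],(240,180),interpolation=cv2.INTER_CUBIC))
c=np.vstack(crop+[np.zeros((60,240,3),np.uint8)])
cv2.imwrite("pics/w6.png",np.hstack([im,c]))
E
```

```text
[ 0.5298 -0.2093  0.3995] [ 3.141  -0.0007  1.8364] [-0.2238  1.459   0.2348]
lever_hinge [([408.0, 192.0], 0.59, [0.623, -0.169])]
lever_pad [([298.0, 166.0], 0.93, [0.527, -0.167])]
control [([379.0, 175.0], 0.63, [0.62, -0.168])]
```

View pics/w6.png

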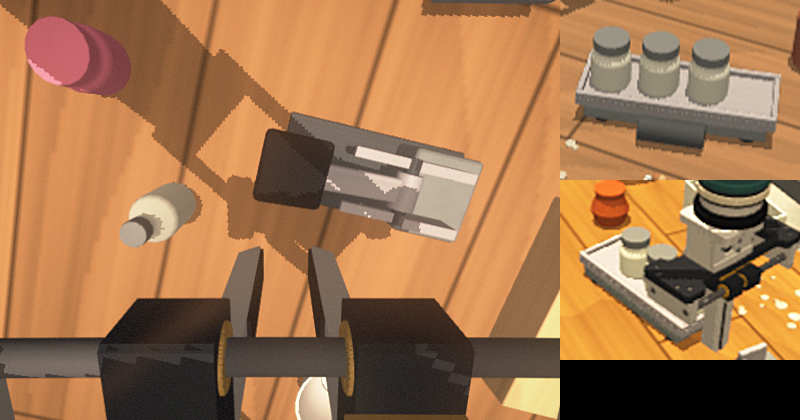

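The scene crop (right) shows all three jars upright in one row. In the wrist picture the lever pad's centre is at (294,169), which is world (0.525,-0.169). I go over it and press.

Request:
step_arm(
  commands=[
    [[20, 3, 0, 0, 0, 0, 0], [20, 3, 0, 0, 0, 0, 0], [0, 0, 0, 0, 0, 0, 0], [0, 0, 0, 0, 0, 0, 0], [0, 0, 35, 0, 0, 0, 0], [0, 0, 35, 0, 0, 0, 0], [0, 0, 0, 0, 0, 0, 0], [0, 0, 10, 0, 0, 0, 0], [0, 0, 10, 0, 0, 0, 0], [0, 0, 10, 0, 0, 0, 0], [0, 0, 5, 0, 0, 0, 0], [0, 0, 2, 0, 0, 0, 0], [0, 0, 0, 0, 0, 0, 0], [0, 0, 0, 0, 0, 0, 0]],
  ],
)

```text
time: 18.52
tool_pos: [0.5246, -0.1698, 0.2949]
ee_rot: [-3.141, 0.002, 1.836]
wrist_force: [-4.8, 0.8, 5.8]
width: 0.0006
finger_force: 3.1
```

```bash
python3 - <<'E'
from h import *
o=robot.get_obs(); print(o["tool_pos"],o["ee_rot"],o["wrist_force"],o["width"])
def c(n,x,y): return cv2.resize(eyes.snapshot(n)["color"][y:y+105,x:x+130,::-1],(390,315),interpolation=cv2.INTER_CUBIC)
cv2.imwrite("pics/f.png",np.hstack([c("side",280,190),c("scene",165,165)]))
E
```

```text
[ 0.52458919 -0.16978451  0.2949142 ] [-3.14126763e+00  1.89033105e-03  1.83644444e+00] [-4.78508009  0.76540025  5.82691833] 0.0005839177389510926
```

View pics/f.png

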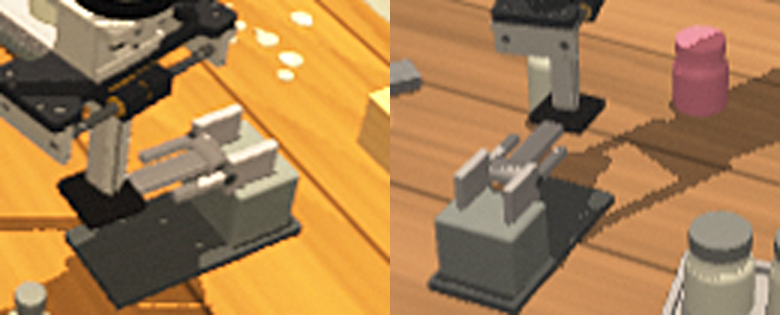

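The lever lies almost flush with its tongues, the tip about 3 mm above level. I press 2 mm more and hold.

Request:
step_arm(
  commands=[
    [[0, 0, 2, 0, 0, 0, 0], [0, 0, 0, 0, 0, 0, 0], [0, 0, 0, 0, 0, 0, 0], [0, 0, 0, 0, 0, 0, 0], [0, 0, 0, 0, 0, 0, 0], [0, 0, 0, 0, 0, 0, 0]],
  ],
)

```text
time: 19.38
tool_pos: [0.5246, -0.1698, 0.293]
ee_rot: [-3.141, 0.002, 1.836]
wrist_force: [-5.1, 0.1, 6.4]
width: 0.0006
finger_force: 3.2
```

```bash
python3 - <<'E'
from h import *
o=robot.get_obs(); print(o["tool_pos"],o["wrist_force"]); print(robot.close_job())
E
```

```text
[ 0.5245983  -0.16977215  0.29303659] [-5.07928958  0.14301133  6.37897642]
the job is handed in; nothing more can be done
None
```

I handed the job in at about 19 s with all three jars standing in one close row on the shelf and the lever held about level at roughly 6.4 N; the hand-in returned no verdict.

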